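Key the sieve plate onto the bench flour sifter

TASK

The steel sieve plate on the flour sifter sits proud because its rim is lying on the red locating pin. With a fingertip, push the black stud around to turn the plate until its notch is over the pin, then press the white hub straight down until the plate is fully home on the sifter. Do not lift the plate or force it down hard, and leave the other things on the bench where they are.

Things in the scene. Friction and masses are not known exactly. Their poses are not given: they have to be found in the camera images.
- sifter: the bench flour sifter, fixed to the bench: an aluminium drum 216 mm across at its flat collar, whose top is 80 mm above the bench, with a white switch box reaching 130 mm out from the axis to its own +y; origin on the drum's vertical axis at bench height, z up, x towards the locating pin
- pin (a point): top of the red locating pin, 83 mm from the drum's axis: upright, 12 mm in diameter with a half-round (6 mm radius) top, standing 9.8 mm above the collar. It peeps out about 4 mm past the plate's rim, and a red line on the collar runs outward from it
- sieve: the steel sieve plate, level on the drum's axis; origin on that axis at its underside, x towards its notch. 170 mm across, 6 mm thick. Turns either way (about 0.08 N m of friction, stays where left). Its underside starts 10 mm above the collar. With the notch over the pin it can go down 10 mm onto the collar; anywhere else the pin stops it
- notch (a point): middle of the notch in the plate's rim, on the plate's top face, 83 mm from the axis. 16 mm wide, open at the rim, right through; a red stripe on the plate points to it. Within about 3 mm of centre the pin's round top guides it in when pressed. When home, the pin stands 4 mm above the plate's top face
- hub_top (a point): centre of the top of the white hub pad in the middle of the plate, on the axis the plate turns about: 48 mm across, its top 8 mm above the plate's top face (104 mm above the bench at the start, 94 mm when home)
- stud_top (a point): centre of the top of the black turning stud fixed upright on the plate, diametrically opposite the notch and 58 mm from the axis: 16 mm in diameter, 30 mm tall above the plate's top face. A sideways push of 1.5 to 2 N on it turns the plate
- sieve_drop (a joint): how far the plate has gone down on its snug spindle, in m: 0 as it starts, 0.010 when fully home on the collar, negative if lifted. The snug fit holds the plate at any height; pushing it down takes about 7 N (5 to 8 N), and it does not spring back
- wing_nut: black plastic wing nut (the sifter's hold-down nut, not needed yet), 52 mm across, 26 mm tall; origin at the centre of its underside; leave alone
- flour_brush: wooden-handled flour brush, 200 mm long, 42 mm wide, lying on the bench close to the sifter; origin at the middle of its underside; leave alone
- spare_plate: spare coarse brass sieve plate, 170 mm across, 14 mm tall at its white hub, lying flat on the bench; origin at the centre of its underside; leave alone
- dough_scraper: steel dough scraper with a wooden grip, 103 x 130 mm, 22 mm tall, lying on the bench; leave alone
- basket: empty round cane proving basket, 200 mm across, 70 mm tall; origin at the centre of its underside; leave alone
- seed_jar: amber jar with a white cap, 80 mm across, 120 mm tall; origin at the centre of its underside; leave alone
- measure: white plastic measuring cup, 76 mm across, 80 mm tall; origin at the centre of its underside; leave alone

How it is judged:
At the end, for the whole second after the job is handed in: The pin stands in the notch (within 5 mm of its middle) and the plate is down on the collar to within 1.5 mm (sieve_drop above 0.0085 m), at rest (value of joint sieve_drop above 0.0085 m and horizontal distance between notch and pin below 0.005 m and velocity of joint sieve_drop below 0.01 m/s); the robot touches nothing.
It fails at once if the sieve plate is lifted (more than 3 mm above where it started) (value of joint sieve_drop below -0.003 m).
It fails at once if the sieve plate is forced (robot pushes or grips it with more than 50 N) (contact force between any of the fingers, the arm and sieve above 50 N).
It fails at once if another thing on the bench is moved more than 20 mm (distance of any of wing_nut, flour_brush, spare_plate, dough_scraper, basket, seed_jar, measure from where it was at the start of the episode above 0.02 m).
It also fails if it takes over 48 s, if anything falls off the work surface, if the arm or the gripper's body presses on something with over 40 N, if the wrist force passes 120 N, or if a joint passes its speed limit or range.

ROBOT

A 6-joint arm with a two-finger parallel gripper is mounted at the origin on the work surface. World frame = base frame: x ahead of the robot, y to its left, z up, the work surface at z = 0. Lengths are in m, angles in rad, forces in N, time in s.
With the tool pointing down it reaches from about 0.3 to 0.875 m from the base axis. Payload 6.4 kg.
Tool frame: the origin (TCP) lies between the finger pads; the fingertips stand ctrl.tip_extent ahead of it and the grasp point (between the pads) is the TCP (ctrl.tip_extent is the distance from the TCP to the fingertips, in m); z points along the fingers, y is the line along which they close (so a half turn about z gives the same grasp; the last joint's range is limited). The gripper opens to 85 mm and grips with 20 to 120 N. Pads are 22 mm wide; open, the fingers measure 114 mm over their backs; the gripper's body (76 mm by 85 mm) begins 54 mm behind the grasp point. The pads swing forward as they close: fully open they stand 13 mm farther back than shut.
Start: joints at [0.983, 0.181, 1.607, -0, 1.354, -0.206], TCP at [0.214, 0.534, 0.25] pointing down, gripper open.
Joint ranges: [-2.99, 2.99], [-0.89, 2.07], [0.3, 2.58], [-1.14, 4.28], [0, 2.63], [-3.12, 3.12]. Speed limits (rad/s): [2.57, 2.57, 3.01, 3.14, 3.14, 3.14].

INTERFACE

Orientations are given as a unit quaternion [w, x, y, z].
In Python, from bench import ctrl gives the robot as it stands.
- The arm moves only by the tool send_rows, never from a script. Its arguments are lists of equal length, an entry for each row: "dr": the turn, a rotation vector about the tool's x, y, z in units of 6 degrees (1.0 is 6 degrees), a list of three; "xyz": the shift along the tool's x, y, z in cm, a list of three; "jaw": the opening in per cent of the stroke, from 0 (shut) to 100 (fully open). In form: {"dr": [[wx, wy, wz], ...], "xyz": [[dx, dy, dz], ...], "jaw": [jaw, ...]}. A call has exactly 8 rows; each row is the pose to reach, as a shift and turn from the pose commanded when the call began, along the tool's axes at that moment; what a row does not reach only later rows make up. A row lasts 1/8 s, in which the tool goes at most 62.5 mm and 10.7 degrees, less where a joint would pass 70% of its speed; a pose out of reach is approached as far as the arm can. A call with a gripper value outside its range is refused whole. The fingers move at their own pace and stop on an object; the grip force is fixed at half the most. Time passes only in rows, so rows that repeat a pose let the fingers close, or fill a call up. It gives the time, the measured TCP pose, the force, the opening and the grip force at its end, in the units of the state.
- ctrl.get_obs(): the state, without advancing time (a new reading comes with each control period).
- ctrl.camera(name): name is "scene" or "side" or "wrist"; returns the picture (480x640x3 uint8, red, green, blue); there is no depth.
- ctrl.calibration(name): a dict with "camera_matrix" (3x3 intrinsics, pixels), "D" ([k1, k2, p1, p2, k3] as OpenCV has them; the pictures are not rectified), "world_from_camera" (4x4, takes a point from camera to world coordinates). Camera axes: x right, y up, looking along -z (the intrinsics and any distortion apply to the point x, -y, -z); pixel columns grow to the right and rows downward; lengths in m; the calibration is good to about 2 mm. A picture is of the moment at which its call begins: read the wrist's pose just before it. calibration takes no time and is no camera call; for the wrist camera it gives the pose at the moment of the call.
- ctrl.hand_in(): hands the job in; it is judged then, once.
The state is a dict: "time_s": time; "q": joint angles; "dq": joint speeds; "joint_efforts": joint torques, N m; "eef_pos": TCP position; "eef_rot": TCP orientation; "wrist_force": force on the tool from outside, world axes, zero at the start; "torque": the same for the moment, N m; "opening": opening from 0.0 (shut) to 1.0 (fully open); "grasp_force": force on a finger pad.
Only numpy, scipy, OpenCV 4.12 (cv2) and the standard library are available. Lean on these libraries where they do the work, as an engineer would, in place of code of your own. Each camera call takes 0.05 s, during which the arm holds its last target. There are 200 camera calls.

## Working session

There is one attempt and no reset: what is moved stays moved. The work goes in short steps, Python scripts to look and compute and a tool call to move; the robot and the scene stay as the last step left them, time stands still between calls to the robot, and variables do not carry over. Pictures are saved under pics/ and viewed, at most 10 in all, crops included, and the job is handed in when it is done.

Besides the shell and the picture viewer there is one more tool, called after "Request:" as name(argument=value, ...) on one line, values as JSON. send_rows: Moves the arm, as the interface text tells. Its arguments: {"type":"object","properties":{"dr":{"type":"array","items":{"type":"array","items":{"type":"number"}}},"xyz":{"type":"array","items":{"type":"array","items":{"type":"number"}}},"jaw":{"type":"array","items":{"type":"number"}}},"required":["dr","xyz","jaw"]}

```bash
mkdir -p pics; ls; python3 - <<'E'
from bench import ctrl
import cv2,numpy as np
o=ctrl.get_obs(); print(o['time_s'],o['eef_pos'],o['eef_rot'],ctrl.tip_extent,o['opening'])
a=ctrl.camera("scene"); b=ctrl.camera("side"); 
cv2.imwrite("pics/a.png",a[...,::-1]);cv2.imwrite("pics/b.png",b[...,::-1])
for n in("scene","side"): print(ctrl.calibration(n))
E
```

```text
pics
0.0 [0.2139357  0.53314859 0.24936117] [-3.47319964e-04  1.89762229e-01  9.81829663e-01 -8.29352193e-04] 0.019 1.0033139662551582
{'camera_matrix': array([[570.86615713,   0.        , 319.55919895],
       [  0.        , 570.86615713, 243.3039778 ],
       [  0.        ,   0.        ,   1.        ]]), 'D': array([-0.04282639,  0.        ,  0.        ,  0.        ,  0.        ]), 'world_from_camera': array([[ 0.62331072, -0.65501503,  0.42712884,  1.22166024],
       [ 0.7819182 ,  0.51553408, -0.35046903, -0.58648033],
       [ 0.00936301,  0.55243092,  0.83350609,  1.41684275],
       [ 0.        ,  0.        ,  0.        ,  1.        ]])}
{'camera_matrix': array([[567.73060681,   0.        , 318.33125263],
       [  0.        , 567.73060681, 238.77307893],
       [  0.        ,   0.        ,   1.        ]]), 'D': array([-0.16315079,  0.        ,  0.        ,  0.        ,  0.        ]), 'world_from_camera': array([[ 0.78827961,  0.44713426, -0.42271293, -0.04724278],
       [-0.61525907,  0.58221056, -0.5314952 , -0.73774167],
       [ 0.00845822,  0.67904479,  0.73404812,  1.11233981],
       [ 0.        ,  0.        ,  0.        ,  1.        ]])}
```

View pics/a.png

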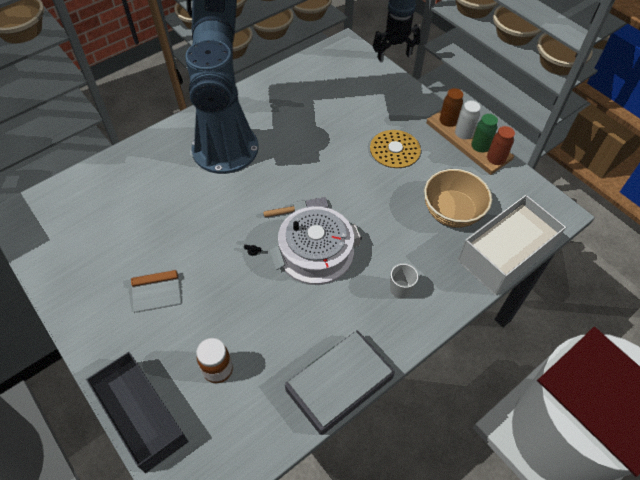

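View pics/b.png

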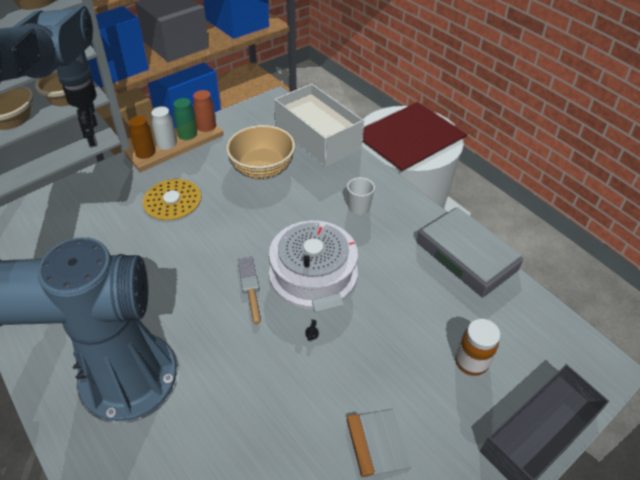

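The scene view shows the hub at about (316,232), the stud at (296,226), the notch stripe at (338,238) and the pin line at (326,263). In the side view they are at (313,246), (306,260), (320,230) and (351,243).

```bash
cat > h.py <<'E'
import cv2,numpy as np
from bench import ctrl
def ray(n,uv,cal=None):
    c=cal or ctrl.calibration(n); p=cv2.undistortPoints(np.float64([[uv]]),c['camera_matrix'],c['D'])[0,0]
    T=c['world_from_camera']; return T[:3,3],T[:3,:3]@np.array([p[0],-p[1],-1])
def plane(n,uv,z,cal=None):
    o,d=ray(n,uv,cal); return o+d*(z-o[2])/d[2]
def blobs(img,kind,roi,amin=4):
    x0,y0,x1,y1=roi; c=img[y0:y1,x0:x1]; h=cv2.cvtColor(c,cv2.COLOR_RGB2HSV).astype(int)
    if kind=='red': m=((h[...,0]<8)|(h[...,0]>172))&(h[...,1]>120)&(h[...,2]>70)
    if kind=='black': m=h[...,2]<45
    if kind=='white': m=(h[...,2]>200)&(h[...,1]<40)
    n,l,s,ce=cv2.connectedComponentsWithStats(m.astype(np.uint8))
    return [(s[i,4],(ce[i]+[x0,y0]).round(1),(s[i,:4]+[x0,y0,0,0])) for i in range(1,n) if s[i,4]>=amin]
E
python3 - <<'E'
from h import *
for n,f,roi in(("scene","a",(270,200,365,285)),("side","b",(260,215,365,310))):
    im=cv2.imread(f"pics/{f}.png")[...,::-1]
    for k,z in(('red',.096),('red',.081),('black',.126),('white',.104)):
        for b in blobs(im,k,roi): print(n,k,z,b[0],b[1],b[2],plane(n,b[1],z).round(4))
    x0,y0,x1,y1=roi
    cv2.imwrite(f"pics/{f}z.png",cv2.resize(im[y0:y1,x0:x1],None,fx=6,fy=6,interpolation=cv2.INTER_CUBIC))
z=[cv2.resize(cv2.imread(f"pics/{f}z.png"),(400,400)) for f in "ab"]
cv2.imwrite("pics/z.png",np.hstack(z))
E
```

```text
scene red 0.096 15 [335.7 237.3] [332 236   9   3] [0.557  0.0169 0.096 ]
scene red 0.096 8 [324.8 259.8] [323 259   4   3] [ 0.5958 -0.0535  0.096 ]
scene red 0.096 6 [326.5 264.5] [326 263   2   4] [ 0.6103 -0.0593  0.096 ]
scene red 0.081 15 [335.7 237.3] [332 236   9   3] [0.5494 0.0238 0.081 ]
scene red 0.081 8 [324.8 259.8] [323 259   4   3] [ 0.5887 -0.0474  0.081 ]
scene red 0.081 6 [326.5 264.5] [326 263   2   4] [ 0.6034 -0.0533  0.081 ]
scene black 0.126 38 [295.8 225.8] [294 222   5   9] [ 0.474  -0.0592  0.126 ]
scene white 0.104 380 [333.7 233.3] [285 207  69  59] [0.5471 0.0175 0.104 ]
scene white 0.104 158 [315.5 231.5] [308 226  16  12] [ 0.5109 -0.0187  0.104 ]
scene white 0.104 224 [305.9 262.5] [282 251  44  18] [ 0.5747 -0.1022  0.104 ]
scene white 0.104 166 [305.  276.7] [286 268  44  15] [ 0.6082 -0.1312  0.104 ]
side red 0.096 9 [319.1 230.4] [318 228   3   6] [0.5569 0.0192 0.096 ]
side red 0.081 9 [319.1 230.4] [318 228   3   6] [0.5658 0.0304 0.081 ]
side black 0.126 33 [306.4 261.1] [305 257   4   9] [ 0.4564 -0.0617  0.126 ]
side white 0.104 302 [277.9 249.7] [270 222  36  59] [0.4354 0.023  0.104 ]
side white 0.104 113 [338.  230.5] [319 222  34  20] [ 0.5887 -0.0152  0.104 ]
side white 0.104 194 [313.  245.6] [304 239  19  14] [ 0.5096 -0.0174  0.104 ]
side white 0.104 277 [348.7 262.3] [329 244  29  40] [ 0.5436 -0.1098  0.104 ]
side white 0.104 107 [350.2 282.6] [341 269  16  27] [ 0.5075 -0.1581  0.104 ]
side white 0.104 9 [270.7 274.7] [270 272   2   7] [ 0.3781 -0.0295  0.104 ]
side white 0.104 132 [297.  299.4] [282 291  29  15] [ 0.384  -0.1226  0.104 ]
```

View pics/z.png

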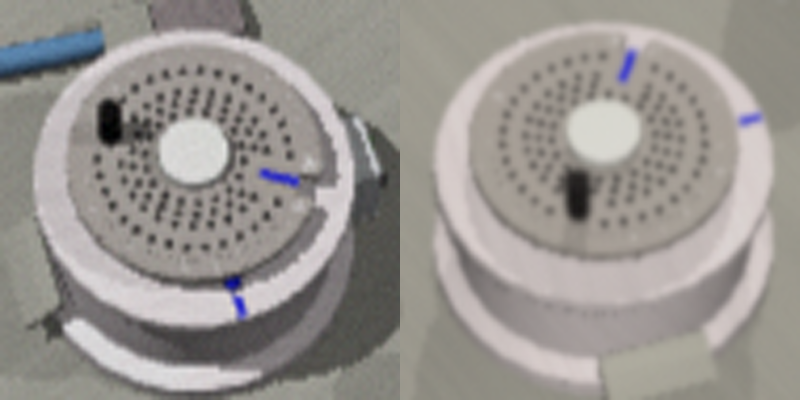

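The hub axis is at about (0.510, -0.018). The notch is at about +37.5° and the pin at about -21°, so the plate needs roughly 58° clockwise, pushing the stud towards +y. First I shut the jaw, turn the tool about 30° and fly across high.

Request:
send_rows(dr=[[0,0,-0.6],[0,0,-1.2],[0,0,-1.8],[0,0,-2.5],[0,0,-3.2],[0,0,-3.8],[0,0,-4.4],[0,0,-5]], xyz=[[-3,-3,0],[-7,-7.2,0],[-11,-11.3,0],[-15.2,-15.6,0],[-19.4,-20,0],[-23.6,-24.3,0],[-27.8,-28.6,0],[-32,-33,0]], jaw=[0,0,0,0,0,0,0,0])

```text
time_s: 1.1
eef_pos: [0.3885, 0.1063, 0.2503]
eef_rot: [0.0, -0.072, 0.997, 0.0]
wrist_force: [0.6, 0.4, -0.2]
opening: 0.002
grasp_force: 0.0
```

```bash
cat >> h.py <<'E'
from scipy.spatial.transform import Rotation as R
def st(t=None):
    o=ctrl.get_obs(); M=R.from_quat(np.roll(o['eef_rot'],-1)).as_matrix()
    print(round(o['time_s'],2),o['eef_pos'].round(4),'yaw_y',np.degrees(np.arctan2(M[1,1],M[0,1])).round(1),'F',np.round(o['wrist_force'],1),'tip',ctrl.tip_extent,round(o['opening'],2),'z',M[:,2].round(3))
    for p in (t or []): print(p,'->cm',(M.T@(np.array(p)-o['eef_pos'])*100).round(2))
E
python3 -c "
from h import *
st([(.470,-.093,.25)])"
```

```text
1.1 [0.3885 0.1063 0.2503] yaw_y 98.3 F [ 0.6  0.4 -0.2] tip 0.019 0.0 z [ 0.001  0.    -1.   ]
(0.47, -0.093, 0.25) ->cm [ -5.21 -20.9    0.03]
```

Request:
send_rows(dr=[[0,0,0],[0,0,0],[0,0,0],[0,0,0],[0,0,0],[0,0,0],[0,0,0],[0,0,0]], xyz=[[-1,-4,0],[-2,-8,0],[-3,-12,0],[-4,-16,0],[-4.8,-19.5,0],[-5.2,-20.9,0],[-5.2,-20.9,0],[-5.2,-20.9,0]], jaw=[0,0,0,0,0,0,0,0])

```text
time_s: 2.1
eef_pos: [0.4688, -0.0903, 0.25]
eef_rot: [-0.0, -0.071, 0.997, 0.0]
wrist_force: [0.3, -0.9, -1.0]
opening: 0.001
grasp_force: 0.0
```

```bash
python3 -c "
from h import *
st([(.470,-.093,.127)])
c=ctrl.calibration('wrist'); im=ctrl.camera('wrist'); cv2.imwrite('pics/w1.png',im[...,::-1])
print(c['world_from_camera'].round(3))
for k,z in(('red',.096),('red',.081),('black',.126),('white',.104)):
    for b in blobs(im,k,(0,0,640,480),60): print(k,z,b[0],b[1],b[2],plane('wrist',b[1],z,c).round(4))
"
```

```text
2.1 [ 0.4688 -0.0903  0.25  ] yaw_y 98.2 F [ 0.3 -0.9 -1. ] tip 0.019 0.0 z [-0.001  0.001 -1.   ]
(0.47, -0.093, 0.127) ->cm [-0.09 -0.29 12.3 ]
[[-0.143 -0.939 -0.313  0.388]
 [ 0.99  -0.135 -0.046 -0.101]
 [ 0.001 -0.317  0.949  0.374]
 [ 0.     0.     0.     1.   ]]
red 0.096 137 [420.9 332. ] [414 322  15  22] [0.5583 0.0201 0.096 ]
red 0.096 319 [ 18.3 470.2] [  0 462  39  18] [ 0.8317 -0.4131  0.096 ]
red 0.096 82 [ 43.7 475.5] [ 36 470  15  10] [ 0.8318 -0.3791  0.096 ]
red 0.081 137 [420.9 332. ] [414 322  15  22] [0.5674 0.0266 0.081 ]
red 0.081 319 [ 18.3 470.2] [  0 462  39  18] [ 0.8556 -0.4299  0.081 ]
red 0.081 82 [ 43.7 475.5] [ 36 470  15  10] [ 0.8557 -0.3941  0.081 ]
black 0.126 635 [260.8 123. ] [241  99  35  48] [ 0.3934 -0.1407  0.126 ]
black 0.126 52206 [320.9 420.9] [ 46 291 547 189] [ 0.6482 -0.0621  0.126 ]
black 0.126 212 [343.5 310.4] [337 302  18  17] [ 0.5284 -0.0609  0.126 ]
```

View pics/w1.png

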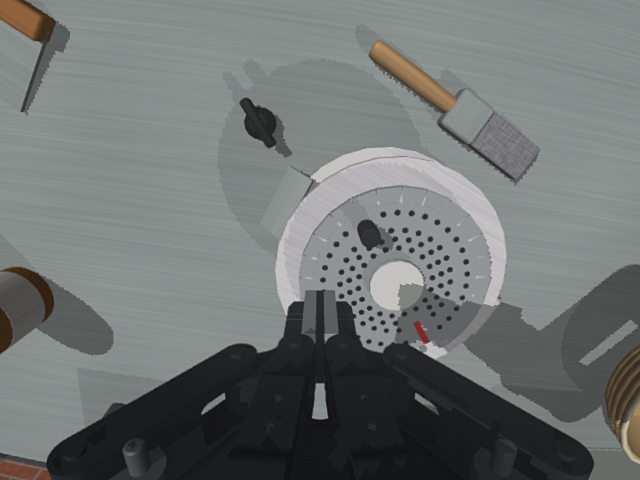

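The wrist view shows the stud top at about (366,230), the hub at (397,285) and the notch stripe at (421,332). The fingertips are clear beside the stud.

```bash
python3 -c "
from h import *
print(plane('wrist',(366,230),.126),plane('wrist',(397,285),.104),plane('wrist',(421,332),.096))"
```

```text
[ 0.45867445 -0.05540185  0.126     ] [ 0.50995427 -0.01550338  0.104     ] [0.55838716 0.02029976 0.096     ]
```

Request:
send_rows(dr=[[0,0,0],[0,0,0],[0,0,0],[0,0,0],[0,0,0],[0,0,0],[0,0,0],[0,0,0]], xyz=[[0,-0.4,2],[0,-0.4,5],[0,-0.4,8],[0,-0.4,10],[0,-0.4,11.4],[0,-0.4,12.2],[0,-0.4,12.2],[0,-0.4,12.2]], jaw=[0,0,0,0,0,0,0,0])

```text
time_s: 3.15
eef_pos: [0.4703, -0.0956, 0.129]
eef_rot: [0.001, -0.071, 0.997, -0.0]
wrist_force: [0.5, -0.7, -0.5]
opening: 0.0
grasp_force: 0.0
```

```bash
python3 -c "
from h import *
st([(.4673,-.0753,.128)])"
```

```text
3.15 [ 0.4703 -0.0956  0.129 ] yaw_y 98.1 F [ 0.5 -0.7 -0.5] tip 0.019 0.0 z [ 0.001 -0.001 -1.   ]
(0.4673, -0.0753, 0.128) ->cm [0.02 2.05 0.1 ]
```

Request:
send_rows(dr=[[0,0,0],[0,0,0],[0,0,0],[0,0,0],[0,0,0],[0,0,0],[0,0,0],[0,0,0]], xyz=[[0,0.8,0.1],[0,1.5,0.1],[0,2.0,0.1],[0.2,2.4,0.1],[0.37,2.8,0.1],[0.5,3.2,0.1],[0.6,3.5,0.1],[0.6,3.5,0.1]], jaw=[0,0,0,0,0,0,0,0])

```text
time_s: 4.15
eef_pos: [0.4589, -0.0612, 0.1273]
eef_rot: [0.0, -0.071, 0.997, 0.0]
wrist_force: [0.2, -0.1, -0.9]
opening: -0.003
grasp_force: 0.0
```

Request:
send_rows(dr=[[0,0,0],[0,0,0],[0,0,0],[0,0,0],[0,0,0],[0,0,0],[0,0,0],[0,0,0]], xyz=[[0.1,0.4,0],[0.13,0.8,0],[0.17,1.2,0],[0.17,1.6,0],[0.13,2.0,0],[0.05,2.5,0],[0,2.8,0],[0,2.8,0]], jaw=[0,0,0,0,0,0,0,0])

```text
time_s: 5.15
eef_pos: [0.4551, -0.0334, 0.1273]
eef_rot: [0.0, -0.071, 0.997, 0.0]
wrist_force: [-0.5, -0.2, 0.6]
opening: 0.0
grasp_force: 0.0
```

```bash
python3 -c "
from h import *
st()
H=np.array([.51,-.0175])
for n,roi in(('scene',(270,200,365,285)),('side',(260,215,365,310))):
    im=ctrl.camera(n); cv2.imwrite('pics/%s2.png'%n,im[...,::-1])
    for b in blobs(im,'red',roi):
        for z in (.081,.096):
            p=plane(n,b[1],z)[:2]-H; print(n,b[0],b[1],z,np.hypot(*p).round(4),np.degrees(np.arctan2(p[1],p[0])).round(1))
    x0,y0,x1,y1=roi
    c=cv2.resize(im[y0:y1,x0:x1],(400,400),interpolation=cv2.INTER_CUBIC)[...,::-1]
    z=c if n=='scene' else np.hstack([z,c])
cv2.imwrite('pics/z2.png',z)
"
```

```text
5.15 [ 0.4551 -0.0334  0.1273] yaw_y 98.1 F [-0.5 -0.2  0.6] tip 0.019 0.0 z [ 0.  0. -1.]
scene 17 [327.5 247.9] 0.081 0.0529 0.6
scene 17 [327.5 247.9] 0.096 0.0606 -5.6
scene 8 [324.8 259.8] 0.081 0.0842 -20.8
scene 8 [324.8 259.8] 0.096 0.093 -22.8
scene 6 [326.5 264.5] 0.081 0.1 -21.0
scene 6 [326.5 264.5] 0.096 0.1087 -22.6
side 10 [333.5 237.5] 0.081 0.0695 5.8
side 10 [333.5 237.5] 0.096 0.0602 -3.4Traceback (most recent call last):
  File "<string>", line 12, in <module>
    z=c if n=='scene' else np.hstack([z,c])
                           ~~~~~~~~~^^^^^^^
    return _nx.concatenate(arrs, 0, dtype=dtype, casting=casting)
           ~~~~~~~~~~~~~~~^^^^^^^^^^^^^^^^^^^^^^^^^^^^^^^^^^^^^^^
ValueError: all the input arrays must have same number of dimensions, but the array at index 0 has 1 dimension(s) and the array at index 1 has 3 dimension(s)
```

Request:
send_rows(dr=[[0,0,0],[0,0,0],[0,0,0],[0,0,0],[0,0,0],[0,0,0],[0,0,0],[0,0,0]], xyz=[[0,0.3,0],[-0.1,0.6,0],[-0.3,0.9,0],[-0.4,1.1,0],[-0.45,1.3,0],[-0.45,1.3,0],[-0.45,1.3,0],[-0.45,1.3,0]], jaw=[0,0,0,0,0,0,0,0])

```text
time_s: 6.25
eef_pos: [0.4576, -0.0203, 0.1273]
eef_rot: [-0.0, -0.071, 0.997, 0.0]
wrist_force: [-0.3, 0.6, -0.5]
opening: -0.004
grasp_force: 0.0
```

```bash
cat > look.py <<'E'
from h import *
import sys
st()
H=np.array([.51,-.0175]); t=[]
for n,roi in(('scene',(270,200,365,285)),('side',(260,215,365,310))):
    im=ctrl.camera(n)
    for b in blobs(im,'red',roi,3):
        for z in (.081,.096):
            p=plane(n,b[1],z)[:2]-H; print(n,b[0],b[1],z,np.hypot(*p).round(4),np.degrees(np.arctan2(p[1],p[0])).round(1))
    x0,y0,x1,y1=roi
    t.append(cv2.resize(im[y0:y1,x0:x1],(400,400),interpolation=cv2.INTER_CUBIC)[...,::-1])
cv2.imwrite('pics/%s.png'%sys.argv[1],np.hstack(t))
E
python3 look.py z3
```

```text
6.25 [ 0.4576 -0.0203  0.1273] yaw_y 98.1 F [-0.3  0.6 -0.5] tip 0.019 -0.0 z [-0.  0. -1.]
scene 17 [323.  249.6] 0.081 0.0512 -14.6
scene 17 [323.  249.6] 0.096 0.0601 -18.6
scene 12 [324.7 259.2] 0.081 0.0822 -20.6
scene 12 [324.7 259.2] 0.096 0.0911 -22.6
scene 6 [326.5 264.5] 0.081 0.1 -21.0
scene 6 [326.5 264.5] 0.096 0.1087 -22.6
side 10 [335.8 241.3] 0.081 0.0659 -5.6
side 10 [335.8 241.3] 0.096 0.059 -16.5
```

View pics/z3.png

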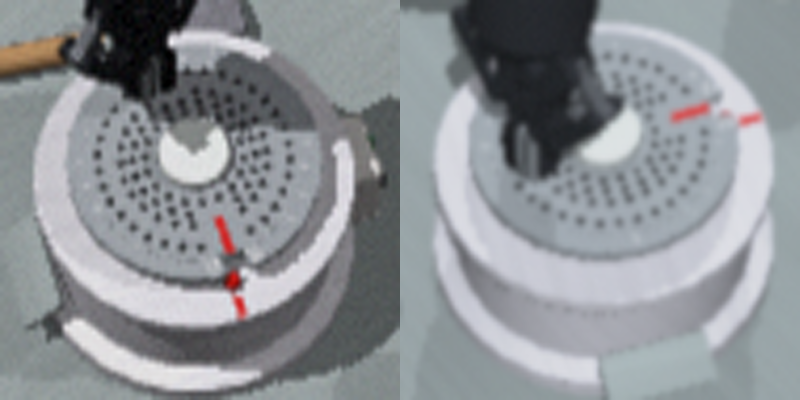

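The notch stripe is at about -17.5° and the pin at -21°. The last 3.5° needs about 3 mm more.

Request:
send_rows(dr=[[0,0,0],[0,0,0],[0,0,0],[0,0,0],[0,0,0],[0,0,0],[0,0,0],[0,0,0]], xyz=[[-0.1,0.1,0],[-0.15,0.2,0],[-0.15,0.3,0],[-0.15,0.3,0],[-0.15,0.3,0],[-0.15,0.3,0],[-0.15,0.3,0],[-0.15,0.3,0]], jaw=[0,0,0,0,0,0,0,0])

```text
time_s: 7.35
eef_pos: [0.4588, -0.0172, 0.1274]
eef_rot: [0.0, -0.071, 0.997, -0.0]
wrist_force: [0.4, -0.0, -0.9]
opening: 0.005
grasp_force: 0.7
```

```bash
python3 look.py z4
```

```text
7.35 [ 0.4588 -0.0172  0.1274] yaw_y 98.1 F [ 0.4 -0.  -0.9] tip 0.019 0.01 z [ 0. -0. -1.]
scene 17 [321.7 249.2] 0.081 0.0486 -17.9
scene 17 [321.7 249.2] 0.096 0.0577 -21.5
scene 13 [324.5 259.2] 0.081 0.0821 -21.0
scene 13 [324.5 259.2] 0.096 0.091 -22.9
scene 6 [326.5 264.5] 0.081 0.1 -21.0
scene 6 [326.5 264.5] 0.096 0.1087 -22.6
side 12 [336.  242.2] 0.081 0.0647 -8.0
side 12 [336.  242.2] 0.096 0.0584 -19.4
```

View pics/z4.png

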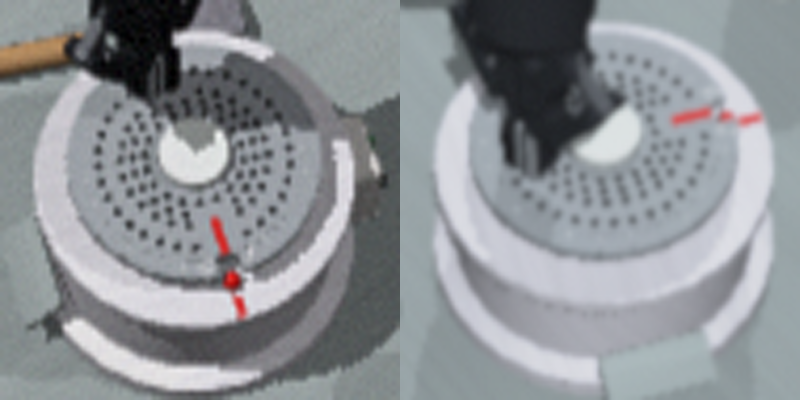

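Both views now agree to about 1°. Next I back off the stud, rise and go over the hub.

Request:
send_rows(dr=[[0,0,0],[0,0,0],[0,0,0],[0,0,0],[0,0,0],[0,0,0],[0,0,0],[0,0,0]], xyz=[[0,-0.7,0],[0,-0.7,0],[0,-0.7,-2.5],[0,-0.7,-5],[-2,-0.7,-5],[-4,-0.7,-5],[-5.1,-0.7,-5],[-5.1,-0.7,-5]], jaw=[0,0,0,0,0,0,0,0])

```text
time_s: 8.45
eef_pos: [0.5101, -0.0168, 0.177]
eef_rot: [-0.0, -0.071, 0.997, 0.0]
wrist_force: [-0.3, -0.3, -0.6]
opening: 0.004
grasp_force: 0.0
```

```bash
python3 look.py z5; python3 -c "
from h import *
st([(.51,-.0168,.1255)])"
```

```text
8.45 [ 0.5101 -0.0168  0.177 ] yaw_y 98.1 F [-0.3 -0.3 -0.6] tip 0.019 0.0 z [-0.001  0.    -1.   ]
scene 17 [321.7 249.2] 0.081 0.0486 -17.9
scene 17 [321.7 249.2] 0.096 0.0577 -21.5
scene 12 [324.7 259.2] 0.081 0.0822 -20.6
scene 12 [324.7 259.2] 0.096 0.0911 -22.6
scene 6 [326.5 264.5] 0.081 0.1 -21.0
scene 6 [326.5 264.5] 0.096 0.1087 -22.6
side 12 [336.  242.2] 0.081 0.0647 -8.0
side 12 [336.  242.2] 0.096 0.0584 -19.4
8.55 [ 0.5094 -0.0168  0.1769] yaw_y 98.1 F [ 0.2 -0.9 -0.1] tip 0.019 -0.0 z [-0.001  0.    -1.   ]
(0.51, -0.0168, 0.1255) ->cm [-0.06 -0.01  5.14]
```

View pics/z5.png

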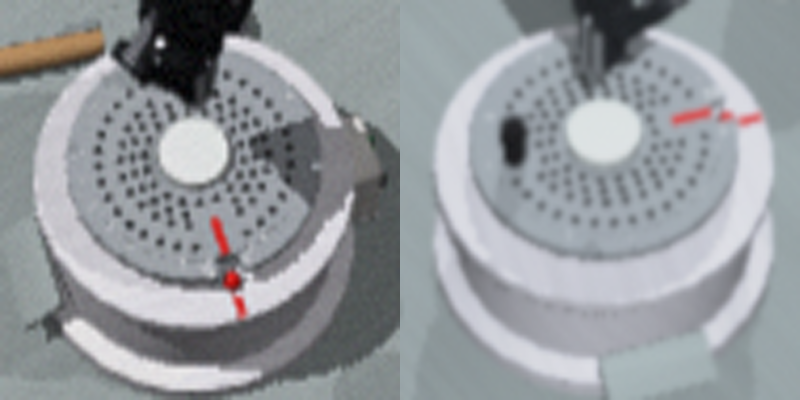

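The stripe, pin and line lie on one straight line with the stud clear. Now I descend onto the hub and press slowly.

Request:
send_rows(dr=[[0,0,0],[0,0,0],[0,0,0],[0,0,0],[0,0,0],[0,0,0],[0,0,0],[0,0,0]], xyz=[[0,0,2],[0,0,4],[0,0,5],[0,0,5.2],[0,0,5.4],[0,0,5.5],[0,0,5.6],[0,0,5.7]], jaw=[0,0,0,0,0,0,0,0])

```text
time_s: 9.55
eef_pos: [0.5106, -0.017, 0.1214]
eef_rot: [0.0, -0.071, 0.997, -0.0]
wrist_force: [-2.5, 0.3, 6.8]
opening: 0.002
grasp_force: 3.3
```

Request:
send_rows(dr=[[0,0,0],[0,0,0],[0,0,0],[0,0,0],[0,0,0],[0,0,0],[0,0,0],[0,0,0]], xyz=[[0,0,0.05],[0,0,0.1],[0,0,0.15],[0,0,0.2],[0,0,0.2],[0,0,0.25],[0,0,0.25],[0,0,0.25]], jaw=[0,0,0,0,0,0,0,0])

```text
time_s: 10.55
eef_pos: [0.5106, -0.017, 0.1189]
eef_rot: [0.0, -0.071, 0.997, -0.0]
wrist_force: [-2.6, 0.8, 5.4]
opening: 0.004
grasp_force: 2.9
```

Request:
send_rows(dr=[[0,0,0],[0,0,0],[0,0,0],[0,0,0],[0,0,0],[0,0,0],[0,0,0],[0,0,0]], xyz=[[0,0,0.07],[0,0,0.14],[0,0,0.21],[0,0,0.28],[0,0,0.35],[0,0,0.42],[0,0,0.48],[0,0,0.48]], jaw=[0,0,0,0,0,0,0,0])

```text
time_s: 11.55
eef_pos: [0.5106, -0.017, 0.1141]
eef_rot: [0.0, -0.071, 0.997, -0.0]
wrist_force: [-2.0, 1.2, 5.2]
opening: 0.001
grasp_force: 2.8
```

Request:
send_rows(dr=[[0,0,0],[0,0,0],[0,0,0],[0,0,0],[0,0,0],[0,0,0],[0,0,0],[0,0,0]], xyz=[[0,0,0.03],[0,0,0.06],[0,0,0.09],[0,0,0.1],[0,0,0.1],[0,0,0.1],[0,0,0.1],[0,0,0.1]], jaw=[0,0,0,0,0,0,0,0])

```text
time_s: 12.55
eef_pos: [0.5106, -0.017, 0.1131]
eef_rot: [0.0, -0.071, 0.997, -0.0]
wrist_force: [-2.1, 0.1, 6.9]
opening: -0.002
grasp_force: 3.1
```

Not yet on a hard stop, so I go a little further in tiny steps.

Request:
send_rows(dr=[[0,0,0],[0,0,0],[0,0,0],[0,0,0],[0,0,0],[0,0,0],[0,0,0],[0,0,0]], xyz=[[0,0,0.02],[0,0,0.04],[0,0,0.05],[0,0,0.05],[0,0,0.05],[0,0,0.05],[0,0,0.05],[0,0,0.05]], jaw=[0,0,0,0,0,0,0,0])

```text
time_s: 13.55
eef_pos: [0.5106, -0.017, 0.113]
eef_rot: [0.0, -0.071, 0.997, -0.0]
wrist_force: [-4.5, -0.2, 10.0]
opening: -0.001
grasp_force: 4.9
```

The force is rising (10 N) while z holds at 0.113, so the plate is on the hard stop, home. Now I rise clear and check.

Request:
send_rows(dr=[[0,0,0],[0,0,0],[0,0,0],[0,0,0],[0,0,0],[0,0,0],[0,0,0],[0,0,0]], xyz=[[0,0,-0.5],[0,0,-2],[0,0,-4],[0,0,-7],[0,0,-10],[0,0,-10],[0,0,-10],[0,0,-10]], jaw=[0,0,0,0,0,0,0,0])

```text
time_s: 14.55
eef_pos: [0.5094, -0.0167, 0.2104]
eef_rot: [-0.001, -0.071, 0.997, 0.0]
wrist_force: [0.3, 0.2, 0.1]
opening: 0.002
grasp_force: 0.0
```

```bash
python3 look.py z6
```

```text
14.55 [ 0.5094 -0.0167  0.2104] yaw_y 98.1 F [0.3 0.2 0.1] tip 0.019 0.0 z [-0.002  0.001 -1.   ]
scene 18 [321.7 251.4] 0.081 0.0554 -20.5
scene 18 [321.7 251.4] 0.096 0.0646 -23.4
scene 12 [324.7 259.2] 0.081 0.0822 -20.6
scene 12 [324.7 259.2] 0.096 0.0911 -22.6
scene 6 [326.5 264.5] 0.081 0.1 -21.0
scene 6 [326.5 264.5] 0.096 0.1087 -22.6
side 13 [345.4 243.4] 0.081 0.0841 -18.2
side 13 [345.4 243.4] 0.096 0.0794 -27.2
side 11 [335.9 244.9] 0.081 0.0604 -15.2
side 11 [335.9 244.9] 0.096 0.0558 -27.9
```

View pics/z6.png

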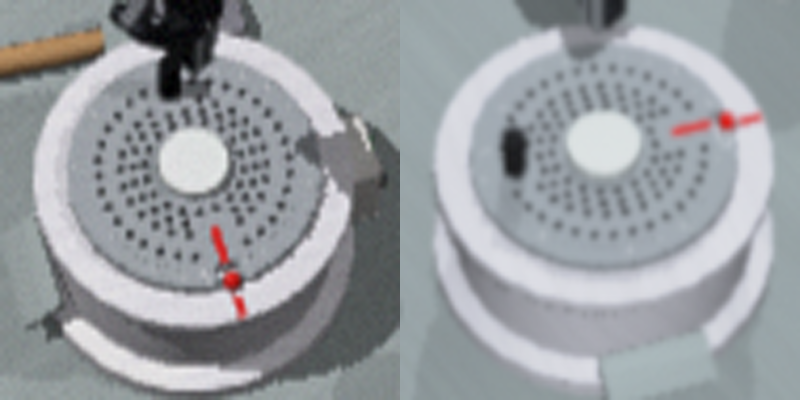

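The plate is flush on the collar and the pin stands up through the notch, in line with the stripe. The robot is clear of everything.

```bash
python3 -c "
from bench import ctrl
print(ctrl.hand_in())"
```

```text
the job is handed in; nothing more can be done
None
```

I turned the sieve plate until its notch was over the pin, then pressed it down until it stopped on the collar (about 10 N at most); the job was handed in at about 14.6 s, and no verdict came back.

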